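Clamp the stamp carriage up to a jam jar and stamp its lid

ROBOT

A 7-joint arm with a two-finger parallel gripper is mounted at the origin on the work surface. World frame = base frame: x ahead of the robot, y to its left, z up, the work surface at z = 0. Lengths are in m, angles in degrees, forces in N, time in s.
With the tool pointing down it reaches from about 0.4 to 0.875 m from the base axis. Payload 6.5 kg.
Tool frame: the origin (TCP) lies at the very end of the fingers, on their centre line; the grasp point (between the pads) lies r.pinch_z behind it (r.pinch_z is the distance from the TCP to the grasp point, in m); z points along the fingers, y is the line along which they close (so a half turn about z gives the same grasp; the last joint's range is limited). The gripper opens to 88 mm and grips with 3 to 60 N. Pads are 18 mm wide; open, the fingers measure 123 mm over their backs; the gripper's body (75 mm by 187 mm) begins 45 mm behind the grasp point.
Start: joints at [59.404, 30.733, -0.252, 88.115, 0.149, 61.152, -4.079], TCP at [0.293, -0.58, 0.2] pointing down, gripper open.
Joint ranges: [-154.64, 154.64], [-21.42, 123.67], [-72.66, 72.17], [13.99, 137.28], [-74.86, 254.86], [10.95, 109.41], [-158.01, 158.01]. Speed limits (degrees/s): [136.94, 136.94, 180, 180, 180, 180, 180].

INTERFACE

Orientations are given as [roll, pitch, yaw] about the fixed x, y, z axes, in that order (R = Rz(yaw) Ry(pitch) Rx(roll)).
In Python, from cell import r, viewer gives the robot as it stands.
- The arm moves only by the tool step_arm, never from a script. Its argument "commands" is a list of rows, each a list of 4 numbers: the shift along the tool's x, y, z in mm, then the turn about the tool's z in rad. In form: [[dx, dy, dz, turn], ...]. A call has 1 to 8 rows; each row is the pose to reach, as a shift and turn from the pose commanded when the call began, along the tool's axes at that moment; what a row does not reach only later rows make up. A row lasts 1/8 s, in which the tool goes at most 62.5 mm and 10.7 degrees, less where a joint would pass 70% of its speed; a pose out of reach is approached as far as the arm can. A call with a gripper value outside its range is refused whole. "grip" is the opening, from 0 (shut) to 1 (fully open), set as the call begins (left out, the last holds). The fingers move at their own pace and stop on an object; "grip_force" is the grip in N (left out, the last holds). Time passes only in rows, so rows that repeat a pose let the fingers close. It gives the time, the measured TCP pose, the force, the opening and the grip force at its end, in the units of the state.
- r.observe(): the state, without advancing time (a new reading comes with each control period).
- viewer.snapshot(name): name is "scene" or "top" or "wrist"; returns a dict with "image" (420x560x3 uint8, red, green, blue), "fx", "fy", "cx", "cy" (pixels), "eye" and "orientation" of the camera in the world. Camera axes: x right, y down, z forward; pixel columns grow to the right and rows downward; lengths in m; the calibration is good to about 2 mm. A picture is of the moment at which its call begins. There is no depth.
- r.close_job(): hands the job in; it is judged then, once.
The state is a dict: "clock": time; "qpos": joint angles; "joint_vel": joint speeds; "joint_efforts": joint torques, N m; "eef_pos": TCP position; "orientation": TCP orientation; "ft_force": force on the tool from outside, world axes, zero at the start; "torque": the same for the moment, N m; "gripper_width": finger opening in m; "finger_force": force on a finger pad.
Only numpy, scipy, OpenCV 4.12 (cv2) and the standard library are available. Lean on these libraries where they do the work, as an engineer would, in place of code of your own. Each camera call takes 0.05 s, during which the arm holds its last target. There are 200 camera calls.

TASK

Date-stamp the gold-lidded jam jar in the white jig: swing the red-posted clamp lever anticlockwise to free the blue carriage, push the carriage along until the jar is trapped snugly between its nose and the end fence, and swing the lever clockwise again until the clamp feels firmly tight, without forcing it. Then press the black stamp plunger right down onto the lid and let it spring back up. Go gently with the glass, keep the jar standing, and leave the other two jars and the green bowl where they are.

Things in the scene. Friction and masses are not known exactly. Their poses are not given: they have to be found in the camera images.
- jig: White base plate 130 x 385 x 10 mm lying on the bench, seen with its long side along its own y. Origin on the bench, 17.5 mm from the plate's centre towards +y; x across, y along the channel towards the blue end fence, z up. Two aluminium guide bars 69 mm apart (16 mm high, brass strip on one) form a channel along y in which the jar stands. The carriage, fence and lever all belong to it.
- fence_face (a point): Centre of the fixed blue end fence's rubber face that stops the jar, 45 mm above the bench; axes as the jig's (y points on into the fence). The fence is 90 mm wide, 15 mm thick, its top 70 mm above the bench.
- carriage (a joint): Blue sliding carriage (112 wide, 130 long, saddle top 80 mm above the bench) on the guides. Value in m, 0 at the end far from the fence, grows as it slides towards the fence (+y of the jig), range 0 to 0.18. Slides with about 5 N when the clamp is free, does not slide when it is tight.
- nose (a point): Centre of the carriage's flat nose face that meets the jar, 45 mm above the bench; axes as the jig's (y points to the jar and the fence).
- mast_back (a point): A good place to push the carriage: back face (away from the fence, facing -y of the jig) of the upright aluminium mast, 40 mm wide, at 135 mm above the bench. The mast stands on the carriage's nose end, y 0 to -22 mm from the nose, from 80 to 150 mm above the bench. The stamp arm reaches from it over the jar (underside 128, top 142 mm).
- lever (a joint): Clamp lever on an upright screw; rad, -1.6 to 0.9, grows as it turns CLOCKWISE seen from above (tightens). Tight near 0.2 at the start; 1 rad back from tight the carriage is free. The guides are worn unevenly: further along it tightens at another angle (about -0.4 to 0.7), told only by the rising resistance: freely turning 3.5 N at the post, firmly tight 6 to 8, overstrained above 15.
- post (a point): Centre of the lever's upright red post, 16 mm diameter, from 126 to 168 mm above the bench; this point is 150 mm above the bench. It stands 75 mm from the screw's axis, at the end of a flat bar (top 128 mm above the bench). Push it, hook it or pinch it from above.
- lever_axis (a point): Point on the screw's upright axis at the same height as the post's point. The axis is 95 mm behind the nose and 40.5 mm to +x of the jig's centre line.
- clamp_pad: Foot of the clamp screw, 12 mm diameter, hidden under the carriage: it presses on a brass strip on the guide when the lever is tight. Origin at its underside; not to be touched.
- plunger (a joint): Spring stamp plunger; value in m, 0 up, grows as it is pressed down. It meets the jar's lid at 0.020. The spring takes 3.5 N to start and about 8.5 N at the lid; it springs back up by itself.
- plunger_top (a point): Centre of the top of the plunger's black round head, 48 mm diameter, 190 mm above the bench when up. It is 33 mm ahead of the nose, so over the middle of the lid when the nose touches the jar.
- stamp_foot: Round rubber stamp foot at the plunger's lower end, under the arm: 36 mm diameter, 6 mm thick. Origin at the middle of its underside, 120 mm above the bench when up, 20 mm above the lid. Moves with the plunger.
- fence: The fixed blue end fence, part of the jig; its origin is the jig's origin.
- jar: Round jam jar, dark red, gold lid: 66 mm diameter, lid 59 mm, 90 mm tall, 0.3 to 0.5 kg. Stands loose in the jig's channel on the 10 mm plate, between nose and fence. Origin at the middle of its underside.
- jar_b: Bystander: six-sided jam jar with red lid, 66 mm wide, 90 mm tall, beside the jig. Origin at the middle of its underside.
- jar_c: Bystander: another such jar.
- funnel_bowl: Bystander: small green bowl, 100 mm wide, 45 mm high, between jig and robot. Origin at the middle of its underside.
There are look-alikes about, which are no part of the job. Leave any orange look-alike of the jar alone.

How it is judged:
By the outcome, as a careful person would: the job done as asked, in the order asked, and still so for the second after the job is handed in, with the robot touching nothing.
It also fails if it takes over 72 s, if anything falls off the work surface, if the arm or the gripper's body presses on something with over 40 N, if the wrist force passes 120 N, or if a joint passes its speed limit or range.

## Working session

There is one attempt and no reset: what is moved stays moved. The work goes in short steps, Python scripts to look and compute and a tool call to move; the robot and the scene stay as the last step left them, time stands still between calls to the robot, and variables do not carry over. Pictures are saved under pics/ and viewed, at most 10 in all, crops included, and the job is handed in when it is done.

Besides the shell and the picture viewer there is one more tool, called after ">>>" as a command line: name --pt "numbers of a row" for each row, then --argument value for the rest. step_arm: Moves the arm, as the interface text tells. Its arguments: {"type":"object","properties":{"commands":{"type":"array","items":{"type":"array","items":{"type":"number"}}},"grip":{"type":"number"},"grip_force":{"type":"number"}},"required":["commands"]}

```bash
mkdir -p pics; ls; python3 - <<'E'
from cell import r, viewer
import cv2
for n in ("scene","top"):
    s=viewer.snapshot(n); cv2.imwrite(f"pics/{n}0.png",s["image"][:,:,::-1])
    print(n,s["fx"],s["cx"],s["cy"],s["eye"],s["orientation"])
o=r.observe(); print(o, r.pinch_z)
E
```

```text
pics
scene 468.3434030082416 273.46908892656415 208.641937665824 [ 0.88140967 -0.46101881  0.80787644] [-1.38176141e+02  9.01577568e-02  2.93341364e+01]
top 434.1872051727197 276.2268986539845 205.7626862018729 [0.49506978 0.04806878 0.96509632] [-174.48589319   -0.81993355  -90.77299323]
{'clock': 0.1, 'qpos': array([59.40289122, 30.7725672 , -0.25427295, 88.16473422,  0.14838294,
       61.15155385, -4.07954632]), 'joint_vel': array([-0.08868455, -0.03554983, -0.13848877, -0.17087171,  0.03902241,
       -0.0697139 ,  0.04854575]), 'joint_efforts': array([ 3.27912341e-03, -5.72078025e+01,  9.94265042e-01, -2.52226549e+01,
       -5.61074610e-02,  1.34626898e-02,  5.62538628e-05]), 'eef_pos': array([ 0.29282392, -0.57962111,  0.19953546]), 'orientation': array([-1.79911682e+02,  6.06234605e-03,  2.68078351e+01]), 'ft_force': array([-0.05634873, -0.10074576, -0.48644345]), 'torque': array([-0.03872308, -0.00916885, -0.01159002]), 'finger_force': 0.0, 'gripper_width': 0.08813535118124657} 0.0187
```

View pics/scene0.png

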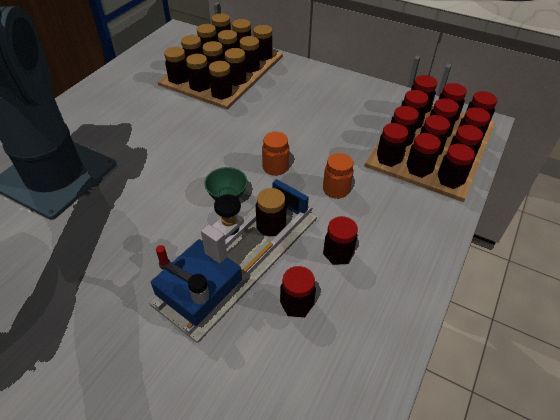

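View pics/top0.png

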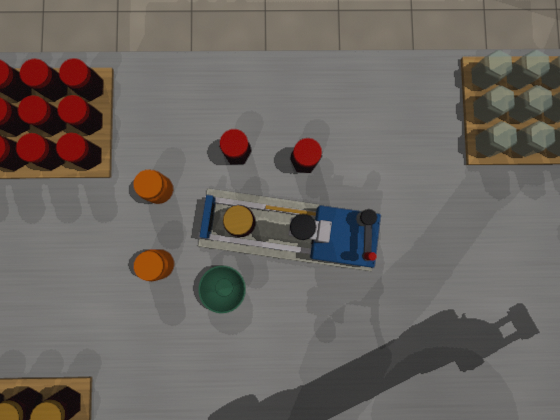

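Scene view: the jig runs from (180,310) to (300,200), with the red post at (162,256), the plunger head at (228,207) and the gold-lidded jar at (271,200). In the top view the post is at (372,257), the plunger at (303,227), the lid at (238,221) and the fence at (206,217).

Candidates for the jar in the top view are the gold lid at (238,221) in the channel, the orange jars at (150,185) and (150,265), and the gold-lidded jars on the tray at (45,410). Only (238,221) is gold-lidded and stands in the jig, so that is the one. For the lever, the red post is at (372,257). The black knob at (368,216) is the screw end. I'll confirm both in a crop.

```bash
cat > h.py <<'E'
import numpy as np, cv2
from cell import r, viewer
from scipy.spatial.transform import Rotation as R
def snap(n):
    s=viewer.snapshot(n); s["R"]=R.from_euler("xyz",s["orientation"],degrees=True).as_matrix(); return s
def ray(s,u,v,z):
    d=s["R"]@np.array([(u-s["cx"])/s["fx"],(v-s["cy"])/s["fy"],1]); return s["eye"]+d*(z-s["eye"][2])/d[2]
def proj(s,p):
    c=s["R"].T@(np.asarray(p)-s["eye"]); return np.array([s["fx"]*c[0]/c[2]+s["cx"],s["fy"]*c[1]/c[2]+s["cy"]])
def blobs(s,f,box,amin=15):
    x0,y0,x1,y1=box; hsv=cv2.cvtColor(np.ascontiguousarray(s["image"][y0:y1,x0:x1]),cv2.COLOR_RGB2HSV).astype(int)
    m=f(hsv[...,0],hsv[...,1],hsv[...,2]).astype(np.uint8)
    n,l,st,c=cv2.connectedComponentsWithStats(m)
    return [(c[i]+[x0,y0],st[i,:5]+np.array([x0,y0,0,0,0]),(l==i).astype(np.uint8)) for i in range(1,n) if st[i,4]>=amin]
red=lambda h,s,v:((h<5)|(h>172))&(s>150)&(v>70)
gold=lambda h,s,v:(h>12)&(h<28)&(s>120)&(v>90)
blk=lambda h,s,v:(v<42)
blue=lambda h,s,v:(h>100)&(h<125)&(s>120)&(v>40)
E
python3 - <<'E'
from h import *
s=snap("top"); c=snap("scene")
cv2.imwrite("pics/crop1.png",np.hstack([cv2.resize(s["image"][180:280,190:390],None,fx=4,fy=4,interpolation=2),cv2.resize(c["image"][180:340,140:320],(400,400),interpolation=2)])[:, :, ::-1][:, :1200] if 0 else cv2.resize(s["image"][180:280,190:390],None,fx=4,fy=4,interpolation=2)[:,:,::-1])
for n,f,z in (("red",red,.168),("gold",gold,.1),("blk",blk,.19),("blue",blue,.08)):
    for b in blobs(s,f,(190,180,390,280),25): print(n,b[0].round(1),b[1],ray(s,*b[0],z).round(4), cv2.minAreaRect(cv2.findNonZero(b[2])))
for n,f,z in (("red",red,.168),("gold",gold,.1),("blk",blk,.19)):
    for b in blobs(c,f,(140,180,290,310),25): print("sc",n,b[0].round(1),b[1],ray(c,*b[0],z).round(4))
E
```

```text
red [371.5 255.8] [368 252   8   8  53] [ 0.4777 -0.1375  0.168 ] ((181.5, 75.5), (7.0, 7.0), 90.0)
gold [237.6 219.5] [223 205  30  29 661] [0.5519 0.1119 0.1   ] ((47.5, 39.5), (28.284271240234375, 28.284271240234375), 45.0)
gold [285.7 209.6] [266 205  41   9 126] [0.5706 0.0156 0.1   ] ((95.93754577636719, 29.449661254882812), (40.720237731933594, 3.3291542530059814), 7.907162666320801)
blk [211.2 217.9] [208 203   7  29  94] [0.5494 0.1524 0.19  ] ((21.501352310180664, 37.15810775756836), (3.535151958465576, 28.437177658081055), 8.972626686096191)
blk [367.5 217.3] [360 210  16  16 206] [ 0.5471 -0.1276  0.19  ] ((177.5, 37.5), (15.0, 15.0), 90.0)
blk [247.  228.9] [228 212  28  25  92] [0.5289 0.0886 0.19  ] ((54.451560974121094, 47.69429397583008), (15.092110633850098, 30.47949981689453), 48.990909576416016)
blk [302.3 226.7] [290 215  25  25 513] [ 0.5317 -0.01    0.19  ] ((112.0, 47.0), (24.0, 24.0), 90.0)
blue [206.4 216.5] [200 195  15  43 332] [0.5601 0.177  0.08  ] ((17.108108520507812, 36.351348876953125), (9.206342697143555, 42.41493606567383), 9.462322235107422)
blue 
[... 387 characters left out ...]
 -0.1367  0.168 ]
sc red [286.6 279.1] [283 269   7  22 112] [ 0.6934 -0.0851  0.168 ]
sc gold [270.5 197.8] [257 188  28  21 442] [0.5501 0.114  0.1   ]
sc gold [257.  256.9] [244 242  28  29 127] [ 0.6023 -0.0291  0.1   ]
sc blk [208.1 185.8] [206 180   6  13  37] [0.4762 0.0108 0.19  ]
sc blk [272.6 217.5] [255 185  35  51 818] [0.6185 0.0018 0.19  ]
sc blk [228.7 204. ] [209 188  42  32 609] [ 0.5345 -0.0089  0.19  ]
sc blk [247.8 229.8] [244 227  11   6  31] [ 0.5953 -0.0429  0.19  ]
sc blk [207.4 285.5] [159 260  88  50 961] [ 0.5987 -0.1682  0.19  ]
sc blk [284.5 298.5] [280 284  10  26 175] [ 0.7135 -0.1301  0.19  ]
sc blk [165.6 300.9] [154 289  29  21  95] [ 0.5593 -0.2214  0.19  ]
```

View pics/crop1.png

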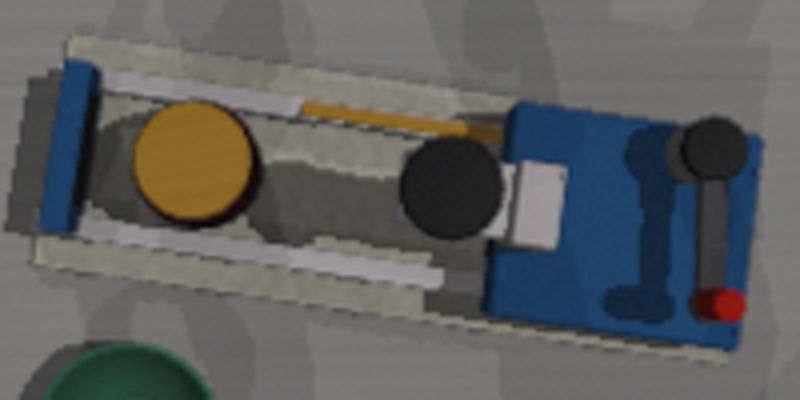

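The crop confirms the gold lid at (195,160) between the bars, plunger (452,188), mast (540,205), screw knob (712,148), red post (722,305) and fence (70,145). Next I'll work out the jig yaw, the fence position and the first move.

```bash
cat >> h.py <<'E'
def tool(p,yaw,T=None,Y=None):
    """shift mm/turn rad from commanded pose (T,Y) (default measured) to world p,yaw(deg)"""
    o=r.observe(); T=o["eef_pos"] if T is None else np.array(T); Y=o["orientation"][2] if Y is None else Y
    a=np.radians(Y); X=np.array([np.cos(a),np.sin(a),0]); V=np.array([np.sin(a),-np.cos(a),0])
    d=(np.array(p)-T)*1000; t=-np.radians((yaw-Y+180)%360-180)
    return [round(d@X,1),round(d@V,1),round(-d[2],1),round(t,3)]
E
python3 - <<'E'
from h import *
s=snap("top")
# brass strip at z=.026
for n,f,z,bx in (("brass",gold,.026,(255,200,320,225)),("fence",blue,.07,(195,190,222,245)),("saddle",blue,.08,(308,200,371,275))):
    b=max(blobs(s,f,bx),key=lambda b:b[1][4]); q=cv2.boxPoints(cv2.minAreaRect(cv2.findNonZero(b[2])))+np.array(bx[:2])
    w=np.array([ray(s,*p,z) for p in q]); 
    for i in range(4):
        d=w[(i+1)%4]-w[i]; print(n,w[i].round(4)[:2],"edge",np.linalg.norm(d).round(4),"yaw",np.degrees(np.arctan2(-d[0],d[1])).round(1))
post=np.array([.477,-.137]);
for yj in (-7.5,-8.3,-9):
    a=np.radians(yj); X=np.array([np.cos(a),np.sin(a)]);Y=np.array([-np.sin(a),np.cos(a)])
    ax=np.array([.533,-.0095])-.128*Y+.0405*X; d=post-ax
    print(yj,ax.round(4),np.linalg.norm(d).round(4),"lever dir deg from -x toward -y",np.degrees(np.arctan2(-d@Y,-d@X)).round(1),"jar off",((np.array([.551,.113])-[.533,-.0095])@np.c_[X,Y]).round(4), proj(s,[*ax,.168]).round(1),proj(s,[*ax,.14]).round(1))
print(tool([.477,-.137,.21],-8.3))
E
```

```text
brass [0.5803 0.0567] edge 0.0073 yaw -98.5
brass [0.5875 0.0556] edge 0.0885 yaw 171.4
brass [ 0.5742 -0.0319] edge 0.0073 yaw 81.0
brass [ 0.567  -0.0307] edge 0.0884 yaw -8.6
fence [0.5198 0.1933] edge 0.0875 yaw -99.3
fence [0.6061 0.1792] edge 0.0191 yaw 169.8
fence [0.6028 0.1604] edge 0.0874 yaw 80.6
fence [0.5165 0.1747] edge 0.0189 yaw -10.2
saddle [ 0.4727 -0.0318] edge 0.1093 yaw -99.4
saddle [ 0.5806 -0.0497] edge 0.125 yaw 171.1
saddle [ 0.5613 -0.1732] edge 0.1093 yaw 79.8
saddle [ 0.4537 -0.1539] edge 0.1236 yaw -8.9
-7.5 [ 0.5564 -0.1417] 0.0796 lever dir deg from -x toward -y 4.1 jar off [0.0019 0.1238] [372.3 212.9] [368.9 214.1]
-8.3 [ 0.5546 -0.142 ] 0.0778 lever dir deg from -x toward -y 4.6 jar off [1.000e-04 1.238e-01] [372.5 213.9] [369.1 215. ]
-9 [ 0.553  -0.1423] 0.0762 lever dir deg from -x toward -y 5.0 jar off [-0.0014  0.1238] [372.7 214.8] [369.2 215.9]
[np.float64(364.0), np.float64(-312.3), np.float64(-10.1), np.float64(0.613)]
```

>>> step_arm --pt "45 -39 -10 0.07" --pt "91 -78 -15 0.14" --pt "136 -117 -15 0.2" --pt "182 -156 -15 0.27" --pt "228 -195 -15 0.34" --pt "273 -234 -15 0.41" --pt "319 -273 -15 0.48" --pt "364 -312 -15 0.54" --grip 0.36

```text
clock: 1.25
eef_pos: [0.4779, -0.1357, 0.2155]
orientation: [180.0, -0.0, -4.3]
ft_force: [0.5, -0.5, 0.5]
gripper_width: 0.0314
finger_force: 0.0
```

```bash
python3 - <<'E'
from h import *
print(tool([.477,-.137,.14],-4)); s=snap("wrist")
cv2.imwrite("pics/w1.png",s["image"][:,:,::-1]); print(r.observe()["eef_pos"],r.observe()["orientation"],r.observe()["ft_force"],r.observe()["gripper_width"])
for b in blobs(s,red,(0,0,560,420),60): print(b[0].round(1),b[1],ray(s,*b[0],.168).round(4))
E
```

```text
[np.float64(-0.8), np.float64(1.3), np.float64(75.5), np.float64(-0.005)]
[ 0.48106656 -0.12638581  0.21568122] [-1.79730323e+02 -1.33452167e-01 -3.81921345e+00] [1.60505466 6.36637756 0.52178709] 0.03177245969851965
[289.8 212.5] [281 193  21  34 457] [ 0.4806 -0.136   0.168 ]
```

>>> step_arm --pt "0 0 0 0" --pt "0 0 0 0" --pt "0 0 0 0"

```text
clock: 1.68
eef_pos: [0.4767, -0.1391, 0.2153]
orientation: [180.0, 0.0, -4.3]
ft_force: [0.6, 0.5, 0.7]
gripper_width: 0.0317
finger_force: 0.0
```

```bash
python3 - <<'E'
from h import *
s=snap("wrist")
cv2.imwrite("pics/w1.png",s["image"][:,:,::-1])
for b in blobs(s,red,(0,0,560,420),60): print(b[0].round(1),b[1],ray(s,*b[0],.168).round(4))
print(r.observe()["eef_pos"],r.observe()["orientation"],r.observe()["ft_force"],r.observe()["gripper_width"])
print(tool([.478,-.137,.14],-4));
E
```

```text
[284.6 211.6] [275 192  22  34 445] [ 0.4804 -0.136   0.168 ]
[ 0.4767888  -0.1389266   0.21527574] [ 1.79980615e+02  1.29509614e-02 -4.27355590e+00] [-0.7405983   0.40362566 -0.51049634] 0.03167498021760174
[np.float64(1.1), np.float64(-2.0), np.float64(75.3), np.float64(-0.005)]
```

View pics/w1.png

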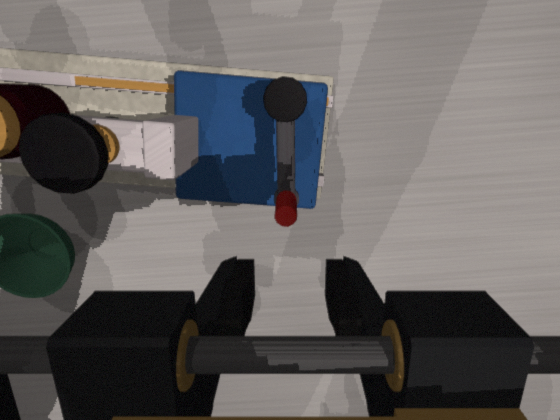

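The wrist view shows the red post at (285,207), lined up between the fingertips at columns 240 and 340. I'll descend around it.

>>> step_arm --pt "1 -2 20 0" --pt "1 -2 40 0" --pt "1 -2 60 0" --pt "1 -2 75 0" --pt "1 -2 75 0"

```text
clock: 2.35
eef_pos: [0.4776, -0.1359, 0.1394]
orientation: [-180.0, 0.1, -4.2]
ft_force: [1.2, 0.1, -0.2]
gripper_width: 0.0322
finger_force: 0.0
```

```bash
cat > arc.py <<'E'
from h import *
import sys
# arc from commanded lever angle; th = yaw (deg) of post->axis dir; axis ax; lead (m) tangential extra
ax=np.array([float(sys.argv[1]),float(sys.argv[2])]); z=.14
T=eval(sys.argv[3]); Y=float(sys.argv[4])
for yaw in map(float,sys.argv[5].split(",")):
    a=np.radians(yaw); p=ax-.0755*np.array([np.cos(a),np.sin(a)]); off=float(sys.argv[6])*np.array([np.sin(a),-np.cos(a)])
    print([float(v) for v in tool([*(p+off),z],yaw,T,Y)],end=", ")
print(r.observe()["eef_pos"],r.observe()["ft_force"])
E
python3 arc.py .553 -.1425 None -4.3 -4,3,10,17,24,31,38,45,52,59 .006
```

```text
[0.3, 7.3, -0.6, -0.005], [1.6, 16.5, -0.6, -0.127], [4.1, 25.4, -0.6, -0.25], [7.6, 34.0, -0.6, -0.372], [12.1, 42.0, -0.6, -0.494], [17.6, 49.5, -0.6, -0.616], [23.9, 56.2, -0.6, -0.738], [31.0, 62.1, -0.6, -0.86], [38.8, 67.1, -0.6, -0.983], [47.2, 71.1, -0.6, -1.105], [ 0.47755217 -0.13588066  0.13944816] [ 1.24330833  0.11423102 -0.19303076]
```

>>> step_arm --pt "0 7 0 0" --pt "2 16 0 -0.13" --pt "4 25 0 -0.25" --pt "8 34 0 -0.37" --pt "12 42 0 -0.49" --pt "18 49 0 -0.62" --pt "24 56 0 -0.74" --pt "31 62 0 -0.86"

```text
clock: 3.35
eef_pos: [0.5054, -0.201, 0.1412]
orientation: [179.9, -0.0, 45.3]
ft_force: [0.5, 0.7, 0.1]
gripper_width: 0.0318
finger_force: 0.0
```

```bash
python3 arc.py .553 -.1425 None 45.1 45,52,59,64 .008; python3 -c "
from h import *
s=snap('top')
for b in blobs(s,red,(340,220,420,290)): print(b[0],ray(s,*b[0],.168))
for b in blobs(s,blk,(280,205,320,240),200): print(b[0],ray(s,*b[0],.19))"
```

```text
[-0.5, 0.3, 1.2, 0.002], [1.0, 9.4, 1.2, -0.12], [3.7, 18.3, 1.2, -0.243], [6.2, 24.4, 1.2, -0.33], [ 0.50541604 -0.20099565  0.14123153] [0.48752654 0.65408485 0.08669186]
[371.64444444 255.77777778] [ 0.47780747 -0.13775406  0.168     ]
[302.52030948 226.67117988] [ 0.53164626 -0.01051126  0.19      ]
```

The top view still shows the post at its start position, so the push may have missed. I'll look again.

```bash
python3 - <<'E'
from h import *
s=snap("scene"); t=snap("top"); w=snap("wrist"); o=r.observe()
a=cv2.resize(s["image"][170:330,130:330],(500,400)); b=cv2.resize(t["image"][200:300,320:420],(300,300))
c=np.zeros((600,800,3),np.uint8); c[:400,:500]=a; c[:300,500:]=b; c[300:600,500:]=cv2.resize(w["image"],(400,300))[:,50:350]
cv2.imwrite("pics/m1.png",c[:,:,::-1])
print(o["clock"],o["eef_pos"],o["ft_force"],[proj(k,o["eef_pos"]).round(0) for k in (s,t,w)])
E
```

```text
3.55 [ 0.50492131 -0.20012931  0.14076214] [ 0.62417248 -0.58489024 -0.45063592] [array([153., 292.]), array([401., 241.]), array([288., 244.])]
```

View pics/m1.png

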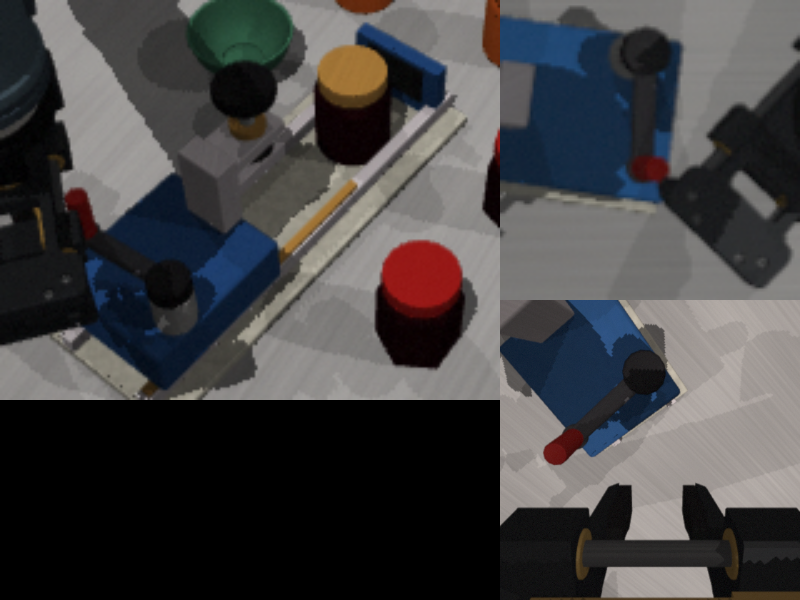

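```bash
python3 - <<'E'
from h import *
print(tool([.4785,-.137,.18],-4),tool([.4785,-.137,.14],-4)); w=snap("wrist"); print(w["eye"],w["orientation"],w["fx"],w["cx"],w["cy"])
T=np.array(r.observe()["eef_pos"]); a=np.radians(45)
for sx in(-9,9):
  for sy in (-16,16): print(sx,sy,proj(w,T+np.array([np.cos(a)*sx+np.sin(a)*sy,np.sin(a)*sx-np.cos(a)*sy,0])/1000).round())
hsv=cv2.cvtColor(w["image"],cv2.COLOR_RGB2HSV)
print([int(np.argmax(w["image"][200:330,x].sum(1)<110))+200 for x in range(200,400,10)])
E
```

```text
[np.float64(25.9), np.float64(-63.3), np.float64(-39.2), np.float64(0.854)] [np.float64(25.9), np.float64(-63.3), np.float64(0.8), np.float64(0.854)]
[ 0.56140531 -0.14424452  0.32591443] [ 1.62306351e+02 -4.36031082e-02 -4.49951093e+01] 362.742652483328 289.5994809786131 208.70222705666944
-9 -16 [259. 258.]
-9 16 [317. 258.]
9 -16 [259. 228.]
9 16 [317. 228.]
[298, 282, 266, 259, 260, 260, 200, 200, 200, 200, 200, 200, 200, 260, 260, 260, 267, 283, 299, 292]
```

>>> step_arm --pt "0 0 -40 0" --pt "0 0 -75 0"

```text
clock: 3.85
eef_pos: [0.5046, -0.1993, 0.2164]
orientation: [-180.0, 0.0, 45.1]
ft_force: [0.1, 0.1, -0.4]
gripper_width: 0.0319
finger_force: 0.0
```

The wrist geometry explains the miss. The fingertips show at row 260 with a 74 px gap, which puts them about 42 mm above the reported TCP, so they swept over the post at about z = 0.182. I'll go back above the post and descend lower, watching the force. The fingers straddle the bar.

>>> step_arm --pt "5 -13 0 0.17" --pt "10 -26 0 0.34" --pt "15 -39 0 0.5" --pt "20 -51 0 0.68" --pt "26 -63 0 0.85" --pt "26 -63 0 0.85" --pt "26 -63 0 0.85"

```text
clock: 4.72
eef_pos: [0.4786, -0.1372, 0.2155]
orientation: [180.0, -0.0, -3.4]
ft_force: [-0.1, 0.2, -0.2]
gripper_width: 0.032
finger_force: 0.0
```

```bash
python3 - <<'E'
from h import *
o=r.observe(); print(tool([.4785,-.137,.108],-4),o["eef_pos"])
w=snap("wrist"); t=snap("top"); s=snap("scene")
# tips: dark edge
g=w["image"].sum(2)
print([int(np.argmax(g[225:330,x]<110))+225 for x in range(230,350,6)], [(x) for x in range(230,350) if g[280,x]>=110][::60])
for b in blobs(w,red,(0,0,560,420),60): print(b[0],b[1],ray(w,*b[0],.16))
c=np.zeros((500,800,3),np.uint8); c[:400,:400]=cv2.resize(s["image"][190:310,90:210],(400,400)); c[:400,400:]=cv2.resize(t["image"][210:310,330:430],(400,400))
cv2.imwrite("pics/m2.png",c[:400,:,::-1]); print([proj(k,o["eef_pos"]+[0,0,d]).round() for k in (s,t) for d in (0,.042)])
E
```

```text
[np.float64(-0.2), np.float64(-0.2), np.float64(107.5), np.float64(0.01)] [ 0.47863863 -0.1372245   0.21548798]
[259, 259, 260, 260, 291, 225, 225, 225, 225, 225, 225, 225, 225, 225, 225, 225, 268, 260, 260, 258] [254, 314]
[287.61894273 213.50440529] [278 194  21  34 454] [ 0.4780941  -0.13576884  0.16      ]
[array([156., 232.]), array([151., 215.]), array([378., 256.]), array([384., 256.])]
```

View pics/m2.png

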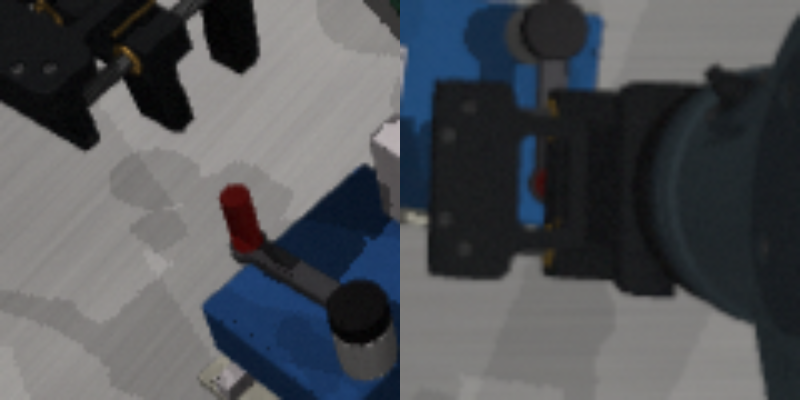

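The scene crop shows the fingertips at full-image pixels (144,228) and (164,210). Their midpoint is (154,219), against (156,232) projected for the reported TCP, so this view also puts the true tips about 35–40 mm above it. I'll descend about 108 mm.

>>> step_arm --pt "0 0 25 0" --pt "0 0 50 0" --pt "0 0 70 0" --pt "0 0 85 0" --pt "0 0 95 0" --pt "0 0 102 0" --pt "0 0 106 0" --pt "0 0 106 0"

```text
clock: 5.88
eef_pos: [0.4786, -0.1368, 0.1094]
orientation: [180.0, -0.0, -3.6]
ft_force: [0.5, 0.2, -0.7]
gripper_width: 0.0317
finger_force: 0.0
```

>>> step_arm --pt "0 3 0 0" --pt "0 6 0 0" --pt "0 9 0 -0.05" --pt "0 12 0 -0.1"

```text
clock: 6.38
eef_pos: [0.4786, -0.1485, 0.1096]
orientation: [-180.0, -0.1, 2.3]
ft_force: [0.7, 1.7, -0.5]
gripper_width: 0.0317
finger_force: 1.0
```

```bash
python3 arc.py .553 -.1425 None 2 2,9,16,23,30,37,44,51,58,64 .008; python3 -c "
from h import *
s=snap('scene')
for b in blobs(s,red,(140,230,190,290)): print(b[0],b[1],ray(s,*b[0],.16))
"
```

```text
[-0.9, 4.6, -30.4, -0.0], [0.7, 13.7, -30.4, -0.122], [3.3, 22.6, -30.4, -0.244], [7.0, 31.1, -30.4, -0.367], [11.7, 39.1, -30.4, -0.489], [17.4, 46.4, -30.4, -0.611], [23.9, 53.0, -30.4, -0.733], [31.1, 58.8, -30.4, -0.855], [39.0, 63.6, -30.4, -0.977], [46.2, 67.0, -30.4, -1.082], [ 0.4785524  -0.14852718  0.10963394] [ 0.71174308  1.70033426 -0.50098973]
[159.6  249.65] [157 247   6   6  20] [ 0.47182595 -0.13456079  0.16      ]
```

>>> step_arm --pt "0 5 2 0" --pt "1 10 4 -0.06" --pt "1 14 4 -0.12" --pt "2 18 4 -0.18"

```text
clock: 6.92
eef_pos: [0.481, -0.166, 0.1052]
orientation: [-180.0, -0.1, 12.6]
ft_force: [1.6, 4.4, -1.0]
gripper_width: 0.0317
finger_force: 1.8
```

```bash
sed -i 's/z=.14/z=.106/' arc.py; python3 arc.py .553 -.1425 None 12.4 19,26,33,40,47,54,60,65,70 .008; python3 -c "
from h import *
s=snap('scene')
for b in blobs(s,red,(140,230,190,290)): print(b[0],b[1],ray(s,*b[0],.16))
"
```

```text
[1.3, 9.1, -0.8, -0.115], [3.8, 18.0, -0.8, -0.237], [7.5, 26.5, -0.8, -0.36], [12.1, 34.5, -0.8, -0.482], [17.7, 41.9, -0.8, -0.604], [24.2, 48.6, -0.8, -0.726], [30.3, 53.6, -0.8, -0.831], [35.8, 57.3, -0.8, -0.918], [41.6, 60.5, -0.8, -1.005], [ 0.48102548 -0.16603772  0.10523578] [ 1.61269104  4.44897433 -1.00066216]
```

>>> step_arm --pt "1 9 0 -0.11" --pt "4 18 0 -0.24" --pt "7 26 0 -0.36" --pt "12 34 0 -0.48" --pt "18 42 0 -0.6" --pt "24 48 0 -0.73" --pt "30 53 0 -0.83" --pt "36 57 0 -0.92"

```text
clock: 7.98
eef_pos: [0.5266, -0.214, 0.1047]
orientation: [-179.8, 0.0, 65.3]
ft_force: [-3.4, 3.5, 1.9]
gripper_width: 0.032
finger_force: 2.0
```

```bash
python3 -c "
from h import *
s=snap('top')
for b in blobs(s,red,(340,210,430,290),4): print(b[0],b[1],ray(s,*b[0],.168))
w=snap('wrist')
for b in blobs(w,red,(0,0,560,420),60): print(b[0],b[1],ray(w,*b[0],.16))
"
```

```text
[273.30136986 283.27337701] [ 250  248   39   65 1679] [ 0.52493065 -0.20631885  0.16      ]
```

Lever freed, with a swing of about 1.18 rad. Next: back off the post, lift, and go behind the mast with the fingers shut.

>>> step_arm --pt "0 -8 0 0" --pt "0 -8 -20 0" --pt "0 -8 -60 0" --pt "0 -8 -60 0"

```text
clock: 8.57
eef_pos: [0.5222, -0.2123, 0.1682]
orientation: [179.7, 0.0, 65.1]
ft_force: [0.0, -0.1, -0.5]
gripper_width: 0.0317
finger_force: 0.0
```

```bash
python3 -c "
from h import *
o=r.observe(); print(o['eef_pos'],o['orientation'],tool([.5195,-.089,.165],81),tool([.5195,-.089,.098],81))
s=snap('top')
for b in blobs(s,red,(340,210,430,290),4): print(b[0],b[1],ray(s,*b[0],.168))
"
```

```text
[ 0.52224861 -0.21230172  0.16815828] [1.79658483e+02 3.03919056e-02 6.50517048e+01] [np.float64(110.6), np.float64(-54.5), np.float64(3.2), np.float64(-0.278)] [np.float64(110.6), np.float64(-54.5), np.float64(70.2), np.float64(-0.278)]
[410.94736842 230.60526316] [407 228   9   6  38] [ 0.52287655 -0.21199929  0.168     ]
```

>>> step_arm --pt "25 -12 0 -0.08" --pt "50 -25 0 -0.16" --pt "80 -40 0 -0.23" --pt "111 -54 0 -0.28" --pt "111 -54 0 -0.28" --pt "111 -54 0 -0.28" --pt "111 -54 0 -0.28" --grip 0

```text
clock: 9.5
eef_pos: [0.5181, -0.0884, 0.1651]
orientation: [-180.0, 0.0, 81.2]
ft_force: [0.1, -0.4, -0.2]
gripper_width: 0.0007
finger_force: 0.0
```

```bash
python3 -c "
from h import *
o=r.observe(); print(o['eef_pos'],o['orientation'],o['gripper_width'],tool([.5195,-.089,.098],81))
s=snap('top'); c=snap('scene'); w=snap('wrist')
m=np.hstack([cv2.resize(w['image'],(400,300)),cv2.resize(c['image'][150:300,110:310],(400,300))]); cv2.imwrite('pics/m3.png',m[:,:,::-1])
"
```

```text
[ 0.51808666 -0.08842346  0.16513648] [-1.79983653e+02  2.39549346e-02  8.11861344e+01] 0.0006776557302786185 [np.float64(-0.4), np.float64(1.5), np.float64(67.1), np.float64(0.003)]
```

View pics/m3.png

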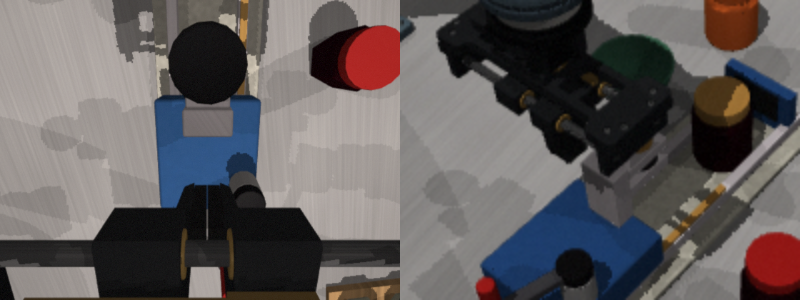

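>>> step_arm --pt "0 1 20 0" --pt "0 1 40 0" --pt "0 1 55 0" --pt "0 1 63 0" --pt "0 1 63 0"

```text
clock: 10.28
eef_pos: [0.5191, -0.088, 0.102]
orientation: [-180.0, -0.0, 81.2]
ft_force: [-0.5, -0.2, 0.1]
gripper_width: 0.0003
finger_force: 0.0
```

>>> step_arm --pt "5 0 0 0" --pt "10 0 0 0" --pt "15 0 0 0" --pt "19 0 0 0" --pt "23 0 0 0" --pt "27 0 0 0"

```text
clock: 11.02
eef_pos: [0.5234, -0.0628, 0.1027]
orientation: [180.0, 0.1, 81.2]
ft_force: [-1.4, -4.3, 4.0]
gripper_width: 0.0002
finger_force: 2.6
```

```bash
cat > pl.py <<'E'
from h import *
o=r.observe(); s=snap("top"); print(o["eef_pos"],o["orientation"],o["ft_force"].round(1))
for b in blobs(s,blk,(200,200,330,245),150): print(b[0],b[1],ray(s,*b[0],.19))
for b in blobs(s,gold,(200,190,260,245),100): print("lid",b[0],b[1],ray(s,*b[0],.1))
E
python3 pl.py
```

```text
[ 0.52343938 -0.06278117  0.10271192] [1.79979708e+02 1.26241440e-01 8.11653385e+01] [-1.4 -4.3  4. ]
[324.06227106 221.35164835] [317 203  13  42 273] [ 0.54067393 -0.04929559  0.19      ]
[296.59844055 225.76023392] [284 214  26  25 513] [5.33409362e-01 4.85435117e-05 1.90000000e-01]
lid [237.08094435 218.95952782] [224 205  27  29 593] [0.55293547 0.11295802 0.1       ]
```

>>> step_arm --pt "8 0 0 0" --pt "18 0 0 0" --pt "28 0 0 0" --pt "38 0 0 0" --pt "48 0 0 0" --pt "58 0 0 0" --pt "68 0 0 0" --pt "76 0 0 0"

```text
clock: 12.08
eef_pos: [0.5353, 0.013, 0.1026]
orientation: [180.0, 0.1, 81.2]
ft_force: [0.2, -6.6, 4.2]
gripper_width: 0.0003
finger_force: 2.7
```

```bash
python3 pl.py
```

```text
[0.53529948 0.01295289 0.10257442] [1.79963620e+02 8.44006622e-02 8.11840170e+01] [ 0.2 -6.6  4.2]
[251.1750547  221.94091904] [229 207  36  30 457] [0.54126682 0.08109651 0.19      ]
lid [232.55944056 222.01398601] [224 215  18  14 143] [0.54695384 0.12198222 0.1       ]
```

>>> step_arm --pt "5 0 0 0" --pt "10 0 0 0" --pt "15 0 0 0" --pt "20 0 0 0" --pt "24 0 0 0" --pt "28 0 0 0" --pt "31 0 0 0" --pt "34 0 0 0"

```text
clock: 13.12
eef_pos: [0.5404, 0.0466, 0.1025]
orientation: [180.0, 0.1, 81.2]
ft_force: [0.5, -4.9, 3.9]
gripper_width: 0.0008
finger_force: 2.6
```

>>> step_arm --pt "2 0 0 0" --pt "4 0 0 0" --pt "6 0 0 0" --pt "8 0 0 0" --pt "10 0 0 0" --pt "12 0 0 0" --pt "14 0 0 0" --pt "16 0 0 0"

```text
clock: 14.12
eef_pos: [0.5427, 0.0613, 0.1025]
orientation: [180.0, 0.1, 81.2]
ft_force: [-0.1, -7.9, 5.3]
gripper_width: 0.0004
finger_force: 3.8
```

```bash
cat >> pl.py <<'E'
c=snap("scene")
for b in blobs(c,gold,(245,170,310,240),60): print("sc lid",b[0],b[1],ray(c,*b[0],.1))
E
python3 pl.py
```

```text
[0.5426676  0.06134261 0.10248836] [1.79990723e+02 1.37551963e-01 8.11531713e+01] [-0.1 -7.9  5.3]
```

>>> step_arm --pt "1 0 0 0" --pt "2 0 0 0" --pt "3 0 0 0" --pt "4 0 0 0" --pt "5 0 0 0" --pt "6 0 0 0"

```text
clock: 14.98
eef_pos: [0.5436, 0.0673, 0.1024]
orientation: [180.0, 0.1, 81.2]
ft_force: [-0.1, -7.3, 6.0]
gripper_width: -0.0
finger_force: 3.8
```

>>> step_arm --pt "1 0 0 0" --pt "2 0 0 0" --pt "3 0 0 0"

```text
clock: 15.35
eef_pos: [0.5441, 0.0702, 0.1024]
orientation: [180.0, 0.1, 81.2]
ft_force: [-0.0, -7.1, 4.6]
gripper_width: 0.0001
finger_force: 3.8
```

>>> step_arm --pt "1 0 0 0" --pt "2 0 0 0"

```text
clock: 15.6
eef_pos: [0.5444, 0.0722, 0.1025]
orientation: [180.0, 0.1, 81.2]
ft_force: [0.1, -6.7, 5.3]
gripper_width: 0.0006
finger_force: 3.8
```

>>> step_arm --pt "1 0 0 0" --pt "2 0 0 0"

```text
clock: 15.85
eef_pos: [0.5447, 0.0741, 0.1024]
orientation: [180.0, 0.1, 81.2]
ft_force: [0.1, -6.9, 5.4]
gripper_width: 0.0003
finger_force: 3.8
```

>>> step_arm --pt "1 0 0 0" --pt "2 0 0 0"

```text
clock: 16.1
eef_pos: [0.545, 0.0762, 0.1025]
orientation: [180.0, 0.1, 81.2]
ft_force: [-0.1, -7.5, 5.1]
gripper_width: 0.0003
finger_force: 3.8
```

>>> step_arm --pt "1 0 0 0" --pt "1 0 0 0"

```text
clock: 16.35
eef_pos: [0.5452, 0.0774, 0.1025]
orientation: [180.0, 0.1, 81.2]
ft_force: [-0.4, -6.9, 5.5]
gripper_width: 0.0007
finger_force: 3.5
```

```bash
python3 - <<'E'
from h import *
t=snap("top"); c=snap("scene")
m=np.hstack([cv2.resize(t["image"][180:260,180:280],(400,320),interpolation=2),cv2.resize(c["image"][160:240,220:320],(400,320),interpolation=2)]); cv2.imwrite("pics/m4.png",m[:,:,::-1])
E
```

```text
(no output)
```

View pics/m4.png

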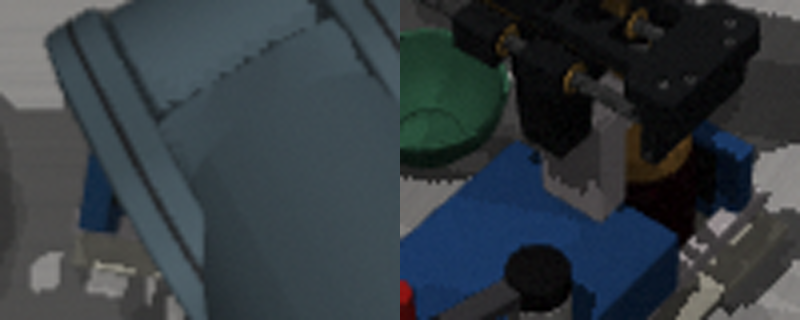

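The scene crop shows the jar's lid at (660,150) against the nose, almost at the fence at (730,170). I'll continue in 1 mm rows.

>>> step_arm --pt "1 0 0 0" --pt "2 0 0 0"

```text
clock: 16.7
eef_pos: [0.5452, 0.0776, 0.1024]
orientation: [-180.0, 0.3, 81.1]
ft_force: [-1.1, -12.4, 8.5]
gripper_width: 0.0004
finger_force: 6.1
```

>>> step_arm --pt "1 0 0 0" --pt "2 0 0 0"

```text
clock: 16.95
eef_pos: [0.5452, 0.0776, 0.1024]
orientation: [-179.9, 0.4, 81.0]
ft_force: [-3.3, -16.9, 11.7]
gripper_width: 0.0005
finger_force: 8.3
```

>>> step_arm --pt "1 0 0 0" --pt "2 0 0 0"

```text
clock: 17.2
eef_pos: [0.5451, 0.0776, 0.1024]
orientation: [-179.9, 0.6, 81.0]
ft_force: [-4.3, -20.4, 13.5]
gripper_width: 0.0005
finger_force: 10.6
```

Trapped against the fence. Backing off.

>>> step_arm --pt "-4 0 0 0" --pt "-8 0 0 0" --pt "-20 0 0 0" --pt "-22 0 -30 0" --pt "-22 0 -65 0" --pt "-22 0 -65 0" --grip 0.36

```text
clock: 17.95
eef_pos: [0.5443, 0.064, 0.1696]
orientation: [179.7, -0.1, 81.3]
ft_force: [0.3, -0.4, -0.6]
gripper_width: 0.0319
finger_force: 0.0
```

```bash
python3 - <<'E'
from h import *
t=snap("top"); c=snap("scene")
for n,k in(("t",t),("c",c)):
    for b in blobs(k,red,(130,180,350,290),4): print(n,b[0].round(1),b[1],ray(k,*b[0],.168).round(4))
yj=np.array([.156,.988]); tr=.0104+(.0776+.0628)/.988
ax=np.array([.553,-.1425])+tr*yj; a=np.radians(66.6)
p=ax-.0755*np.array([np.cos(a),np.sin(a)]); print(tr,ax,"post",p)
o=r.observe(); print(o["eef_pos"],tool([*p,.17],66),tool([*p,.105],66))
E
```

```text
t [328.7 219.9] [325 217   8   8  43] [ 0.5445 -0.0606  0.168 ]
c [339.8 227.6] [328 217  22  23 422] [0.7244 0.0559 0.168 ]
c [218.3 233.1] [215 230   8   7  47] [ 0.5438 -0.0596  0.168 ]
c [298.2 278.5] [283 266  32  24 627] [ 0.7093 -0.0749  0.168 ]
0.15250526315789473 [0.57679082 0.0081752 ] post [ 0.54680616 -0.06111527]
[0.54223321 0.06323544 0.16695391] [np.float64(-122.2), np.float64(23.4), np.float64(-3.0), np.float64(0.266)] [np.float64(-122.2), np.float64(23.4), np.float64(62.0), np.float64(0.266)]
```

>>> step_arm --pt "-25 5 0 0.06" --pt "-50 9 0 0.12" --pt "-75 13 0 0.18" --pt "-100 17 0 0.23" --pt "-121 20 0 0.27" --pt "-121 20 0 0.27" --pt "-121 20 0 0.27" --pt "-121 20 0 0.27"

```text
clock: 19.05
eef_pos: [0.544, -0.058, 0.1674]
orientation: [-180.0, -0.0, 65.9]
ft_force: [0.6, 0.1, -0.2]
gripper_width: 0.0318
finger_force: 0.0
```

```bash
python3 - <<'E'
from h import *
w=snap("wrist"); o=r.observe(); print(o["eef_pos"],o["orientation"])
for b in blobs(w,red,(200,180,380,380),60): print(b[0],b[1],ray(w,*b[0],.16))
print(tool([.544,-.060,.105],66))
E
```

```text
[ 0.5439559  -0.05817607  0.1673847 ] [-1.79995264e+02 -2.71743007e-02  6.58766958e+01]
[292.26229508 239.5514158 ] [278 213  27  44 671] [ 0.54572883 -0.05955599  0.16      ]
[np.float64(-1.6), np.float64(0.8), np.float64(62.4), np.float64(-0.002)]
```

>>> step_arm --pt "-1 1 20 0" --pt "-1 1 35 0" --pt "-1 1 48 0" --pt "-1 1 57 0" --pt "-1 1 62 0" --pt "-1 1 62 0"

```text
clock: 19.85
eef_pos: [0.5443, -0.0607, 0.1051]
orientation: [-180.0, 0.0, 65.8]
ft_force: [-0.4, -0.4, 0.4]
gripper_width: 0.0318
finger_force: 0.0
```

```bash
python3 arc.py .5746 .0089 None 65.9 66,59,52,45,38,31,24,17,10,3 -.008
```

```text
[0.3, -8.6, -0.9, -0.002], [1.9, -17.8, -0.9, 0.12], [4.5, -26.7, -0.9, 0.243], [8.2, -35.2, -0.9, 0.365], [12.9, -43.2, -0.9, 0.487], [18.5, -50.5, -0.9, 0.609], [25.0, -57.1, -0.9, 0.731], [32.3, -62.9, -0.9, 0.853], [40.2, -67.8, -0.9, 0.976], [48.6, -71.6, -0.9, 1.098], [ 0.5443145  -0.06065413  0.10514021] [-0.39341192 -0.41997709  0.39777536]
```

>>> step_arm --pt "0 -4 0 0" --pt "0 -9 0 0" --pt "2 -18 0 0.12" --pt "4 -27 0 0.24" --pt "8 -35 0 0.36" --pt "8 -35 0 0.36"

```text
clock: 20.6
eef_pos: [0.5156, -0.039, 0.1057]
orientation: [180.0, 0.0, 45.2]
ft_force: [1.0, 0.2, 0.8]
gripper_width: 0.0317
finger_force: 0.1
```

```bash
python3 arc.py .5746 .0089 None 45 45,41,37,33,29,25,21,17,13 -.008; python3 -c "
from h import *
o=r.observe();a=np.radians(o['orientation'][2]);print(o['eef_pos'],'tang',o['ft_force'][:2]@[np.sin(a),-np.cos(a)])"
```

```text
[0.1, -0.2, -0.3, -0.0], [0.9, -5.4, -0.3, 0.07], [2.0, -10.6, -0.3, 0.14], [3.5, -15.7, -0.3, 0.209], [5.3, -20.7, -0.3, 0.279], [7.4, -25.5, -0.3, 0.349], [9.9, -30.2, -0.3, 0.419], [12.7, -34.7, -0.3, 0.489], [15.9, -39.0, -0.3, 0.559], [ 0.51556566 -0.03904414  0.10571823] [1.01443487 0.20930211 0.82592324]
[ 0.51556566 -0.03904414  0.10571823] tang 0.5726835149917081
```

>>> step_arm --pt "1 -5 0 0.07" --pt "2 -10 0 0.14" --pt "3 -15 0 0.21" --pt "5 -20 0 0.28"

```text
clock: 21.1
eef_pos: [0.5058, -0.0225, 0.1056]
orientation: [179.9, -0.0, 29.1]
ft_force: [2.2, -3.8, 0.1]
gripper_width: 0.0318
finger_force: 1.9
```

```bash
cat > tg.py <<'E'
from h import *
o=r.observe();a=np.radians(o['orientation'][2]);print(o['eef_pos'],o['orientation'][2],'tang',o['ft_force'][:2]@[np.sin(a),-np.cos(a)],'rad',o['ft_force'][:2]@[np.cos(a),np.sin(a)])
E
python3 tg.py; python3 arc.py .5746 .0089 None 29 29,26,23,20,17,14,11,8 -.008; 
```

```text
[ 0.50576899 -0.02247466  0.10564349] 29.075986314190818 tang 4.382489823969369 rad 0.02762700890611325
[-0.1, -2.1, -0.4, -0.0], [0.4, -6.0, -0.4, 0.052], [1.2, -9.9, -0.4, 0.105], [2.1, -13.8, -0.4, 0.157], [3.2, -17.6, -0.4, 0.209], [4.6, -21.3, -0.4, 0.262], [6.1, -25.0, -0.4, 0.314], [7.8, -28.6, -0.4, 0.367], [ 0.50576899 -0.02247466  0.10564349] [ 2.15390008 -3.81676496  0.05363506]
```

>>> step_arm --pt "0 -2 0 0.02" --pt "0 -4 0 0.05" --pt "1 -7 0 0.08"

```text
clock: 21.48
eef_pos: [0.5026, -0.0153, 0.1054]
orientation: [180.0, 0.0, 24.4]
ft_force: [0.4, -4.1, 3.3]
gripper_width: 0.0317
finger_force: 1.9
```

```bash
python3 tg.py
```

```text
[ 0.50260021 -0.01529269  0.1054416 ] 24.42523837827461 tang 3.9101186714783003 rad -1.359384687327028
```

>>> step_arm --pt "0 -2 0 0.03" --pt "0 -4 0 0.05" --pt "1 -6 0 0.08"

```text
clock: 21.85
eef_pos: [0.5007, -0.0089, 0.1052]
orientation: [-180.0, 0.0, 19.8]
ft_force: [0.1, -3.8, 1.6]
gripper_width: 0.0317
finger_force: 1.8
```

```bash
python3 tg.py
```

```text
[ 0.50067046 -0.00889901  0.10523601] 19.830820140443407 tang 3.6071129620255538 rad -1.2178906112644197
```

>>> step_arm --pt "0 -2 0 0.03" --pt "0 -4 0 0.05" --pt "1 -6 0 0.08"

```text
clock: 22.22
eef_pos: [0.4995, -0.0029, 0.1052]
orientation: [-180.0, 0.1, 15.2]
ft_force: [-0.4, -4.1, 2.7]
gripper_width: 0.0316
finger_force: 1.8
```

>>> step_arm --pt "0 -2 0 0.03" --pt "0 -4 0 0.05" --pt "1 -6 0 0.08"

```text
clock: 22.6
eef_pos: [0.4988, 0.0031, 0.1052]
orientation: [180.0, 0.1, 10.7]
ft_force: [-2.3, -4.6, 2.0]
gripper_width: 0.0319
finger_force: 1.9
```

```bash
python3 tg.py; python3 arc.py .5746 .0089 None 10.8 10,7,4,0,-5,-10,-15 -.008
```

```text
[0.49877646 0.00308354 0.10519544] 10.653287182492804 tang 4.090699418629482 rad -3.1248147980213616
[0.2, -0.6, -0.8, 0.014], [0.8, -4.5, -0.8, 0.066], [1.5, -8.4, -0.8, 0.119], [2.9, -13.5, -0.8, 0.188], [5.1, -19.8, -0.8, 0.276], [7.8, -25.8, -0.8, 0.363], [11.1, -31.6, -0.8, 0.45], [0.49877646 0.00308354 0.10519544] [-2.31472606 -4.59786173  1.95251201]
```

>>> step_arm --pt "0 -2 0 0.03" --pt "1 -4 0 0.06" --pt "1 -6 0 0.08"

```text
clock: 22.98
eef_pos: [0.4987, 0.0091, 0.1051]
orientation: [180.0, 0.1, 6.1]
ft_force: [-1.9, -4.2, 2.1]
gripper_width: 0.032
finger_force: 2.3
```

>>> step_arm --pt "0 -2 0 0.03" --pt "1 -4 0 0.06" --pt "1 -6 0 0.08"

```text
clock: 23.35
eef_pos: [0.4989, 0.0151, 0.1051]
orientation: [180.0, 0.1, 1.5]
ft_force: [-1.8, -5.1, 1.7]
gripper_width: 0.0315
finger_force: 2.6
```

```bash
python3 tg.py; python3 arc.py .5746 .0089 None 1.5 1,-2,-5,-8,-11,-14 -.008
```

```text
[0.49894469 0.01513688 0.10509326] 1.4835912172636372 tang 5.015102704868354 rad -1.9040686067953878
[0.0, -0.4, -0.9, 0.009], [0.6, -4.4, -0.9, 0.061], [1.4, -8.3, -0.9, 0.113], [2.3, -12.1, -0.9, 0.166], [3.5, -15.9, -0.9, 0.218], [4.8, -19.7, -0.9, 0.271], [0.49894469 0.01513688 0.10509326] [-1.77358602 -5.06271914  1.72851228]
```

>>> step_arm --pt "0 -1 0 0.02" --pt "0 -2 0 0.03" --pt "0 -3 0 0.04"

```text
clock: 23.72
eef_pos: [0.4992, 0.0181, 0.1052]
orientation: [180.0, 0.0, -0.8]
ft_force: [-1.2, -5.2, 0.8]
gripper_width: 0.0315
finger_force: 2.6
```

```bash
python3 tg.py
```

```text
[0.49922057 0.01807733 0.10515038] -0.7837337204705613 tang 5.166654532978067 rad -1.1771829897590564
```

>>> step_arm --pt "0 -1 0 0.01" --pt "0 -2 0 0.03"

```text
clock: 23.98
eef_pos: [0.4995, 0.0201, 0.1052]
orientation: [180.0, -0.0, -2.5]
ft_force: [0.0, -5.7, -1.3]
gripper_width: 0.0315
finger_force: 2.6
```

```bash
python3 tg.py
```

```text
[0.4995146  0.02010612 0.1051849 ] -2.512512371662336 tang 5.6613545904548355 rad 0.26874921748452874
```

>>> step_arm --pt "0 -1 0 0.01" --pt "0 -2 0 0.03"

```text
clock: 24.22
eef_pos: [0.4999, 0.0221, 0.1052]
orientation: [180.0, -0.0, -4.2]
ft_force: [1.2, -6.4, -0.5]
gripper_width: 0.0315
finger_force: 2.7
```

>>> step_arm --pt "0 -1 0 0.01" --pt "0 -2 0 0.03"

```text
clock: 24.48
eef_pos: [0.5003, 0.024, 0.1052]
orientation: [180.0, -0.1, -6.0]
ft_force: [1.0, -6.2, -1.7]
gripper_width: 0.0318
finger_force: 2.7
```

```bash
python3 tg.py
```

```text
[0.50027287 0.02400568 0.10523038] -5.951668106186677 tang 6.064986466708853 rad 1.6582287127296096
```

>>> step_arm --pt "0 -1 0 0.01" --pt "0 -2 0 0.03"

```text
clock: 24.72
eef_pos: [0.5007, 0.0259, 0.1052]
orientation: [180.0, -0.1, -7.7]
ft_force: [2.3, -6.2, -2.0]
gripper_width: 0.0317
finger_force: 2.7
```

>>> step_arm --pt "0 -1 0 0.01" --pt "0 -2 0 0.03"

```text
clock: 24.98
eef_pos: [0.5012, 0.0278, 0.1053]
orientation: [-180.0, -0.1, -9.4]
ft_force: [2.7, -6.9, -2.1]
gripper_width: 0.0316
finger_force: 2.8
```

```bash
python3 tg.py
```

```text
[0.50122193 0.02783756 0.10528494] -9.394211864804165 tang 6.324546610437261 rad 3.770571730220123
```

>>> step_arm --pt "0 -1 0 0.01" --pt "1 -2 0 0.03"

```text
clock: 25.22
eef_pos: [0.5018, 0.0295, 0.1052]
orientation: [180.0, -0.0, -11.1]
ft_force: [-0.9, -6.4, 0.3]
gripper_width: 0.0313
finger_force: 3.1
```

```bash
python3 tg.py
```

```text
[0.50177686 0.02952906 0.10518926] -11.119226714568136 tang 6.505344004227275 rad 0.33890099457859457
```

>>> step_arm --pt "0 -1 0 0.01" --pt "1 -2 0 0.03"

```text
clock: 25.48
eef_pos: [0.5023, 0.0312, 0.1051]
orientation: [179.9, 0.1, -12.8]
ft_force: [-2.2, -6.2, 2.8]
gripper_width: 0.0319
finger_force: 3.3
```

```bash
python3 tg.py
```

```text
[0.5023224  0.03118863 0.10508752] -12.841822369249618 tang 6.539676851487864 rad -0.7354105440019603
```

>>> step_arm --pt "0 -1 0 0.01" --pt "0 -2 0 0.03" --pt "1 -3 0 0.04"

```text
clock: 25.85
eef_pos: [0.5032, 0.0338, 0.1051]
orientation: [179.9, 0.1, -15.1]
ft_force: [-4.4, -6.5, 5.5]
gripper_width: 0.0317
finger_force: 3.6
```

```bash
python3 tg.py
```

```text
[0.50319947 0.03382137 0.10505185] -15.132207862901762 tang 7.429470682105757 rad -2.5250767047880625
```

7.4 N and rising, so it's firmly tight. I'll release and lift.

>>> step_arm --pt "0 4 0 0" --pt "0 8 0 0" --pt "0 8 -25 0" --pt "0 8 -65 0" --pt "0 8 -100 0" --pt "0 8 -100 0"

```text
clock: 26.6
eef_pos: [0.5046, 0.0276, 0.2079]
orientation: [-179.8, -0.3, -15.0]
ft_force: [0.4, -0.3, -0.2]
gripper_width: 0.032
finger_force: 0.0
```

```bash
python3 - <<'E'
from h import *
t=snap("top"); c=snap("scene")
for n,k in(("t",t),("c",c)):
    for nm,f,bx in (("blk",blk,(200,180,300,250) if n=="t" else (240,130,320,220)),("red",red,(130,180,350,290)),("gold",gold,(200,180,300,250) if n=="t" else (240,130,320,220))):
        for b in blobs(k,f,bx,20): print(n,nm,b[0].round(1),b[1],ray(k,*b[0],.19 if nm=="blk" else .168 if nm=="red" else .1).round(4))
m=np.hstack([cv2.resize(t["image"][170:270,180:300],(400,333),interpolation=2),cv2.resize(c["image"][130:260,200:356],(400,333),interpolation=2)]); cv2.imwrite("pics/m5.png",m[:,:,::-1])
o=r.observe(); print(o["eef_pos"],tool([.5546,.1408,o["eef_pos"][2]],-9))
E
```

```text
t blk [246.6 205.3] [245 197   4  20  25] [0.5712 0.089  0.19  ]
t blk [224.1 225. ] [ 206  203   36   47 1185] [0.5365 0.1293 0.19  ]
c blk [244.1 131.5] [240 130  11   5  34] [0.4511 0.1782 0.19  ]
c blk [278.9 160.8] [267 151  25  24 424] [0.5576 0.1347 0.19  ]
c blk [295.4 182.2] [281 173  23  18 211] [0.6129 0.0982 0.19  ]
c blk [246.8 201.9] [240 188  16  25 246] [0.56   0.0112 0.19  ]
c blk [290.7 207.3] [276 191  32  29 367] [0.6348 0.0382 0.19  ]
c red [339.9 227.5] [328 217  22  23 418] [0.7244 0.0561 0.168 ]
c red [298.3 278.5] [283 266  32  24 625] [ 0.7093 -0.0749  0.168 ]
c gold [286.9 194.4] [280 187  13  14  77] [0.575  0.1391 0.1   ]
[0.50223191 0.0271882  0.20501777] [np.float64(21.2), np.float64(-123.3), np.float64(-0.0), np.float64(-0.105)]
```

View pics/m5.png

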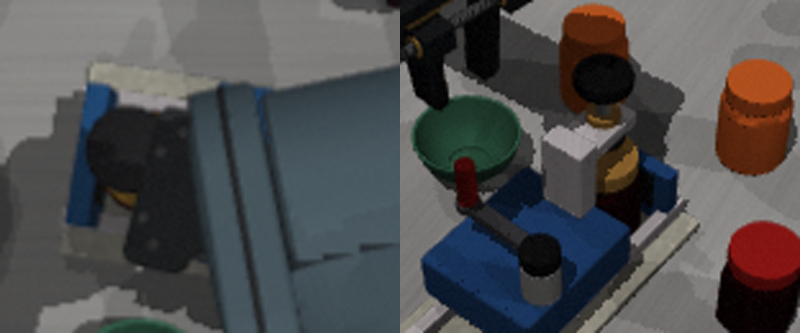

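The scene crop shows the plunger head at (603,78) over the gold lid, and the jar upright and snug between nose and fence. The plunger comes out at about (0.554, 0.138), which fits the 0.152 m of travel.

>>> step_arm --pt "4 -24 0 0" --pt "8 -48 0 0" --pt "12 -72 0 0" --pt "17 -97 0 0" --pt "21 -121 0 0" --pt "21 -121 0 0" --pt "21 -121 0 0" --pt "21 -121 0 0" --grip 0

```text
clock: 27.7
eef_pos: [0.5536, 0.1369, 0.2049]
orientation: [179.9, 0.0, -15.1]
ft_force: [0.5, -0.0, -0.8]
gripper_width: 0.0005
finger_force: 0.0
```

>>> step_arm --pt "0 0 10 0" --pt "0 0 20 0" --pt "0 0 30 0" --pt "0 0 36 0" --pt "0 0 40 0" --pt "0 0 43 0" --pt "0 0 46 0"

```text
clock: 28.58
eef_pos: [0.5542, 0.1383, 0.1593]
orientation: [-180.0, -0.0, -15.0]
ft_force: [0.2, -1.3, -0.2]
gripper_width: 0.0003
finger_force: 0.0
```

```bash
python3 - <<'E'
from h import *
w=snap("wrist"); c=snap("scene"); o=r.observe(); print(o["eef_pos"],o["ft_force"])
m=np.hstack([cv2.resize(w["image"],(400,300)),cv2.resize(c["image"][120:240,210:370],(400,300),interpolation=2)]); cv2.imwrite("pics/m6.png",m[:,:,::-1])
E
```

```text
[0.5538678  0.13819466 0.15909513] [-0.53988329  0.30381572  0.04552437]
```

View pics/m6.png

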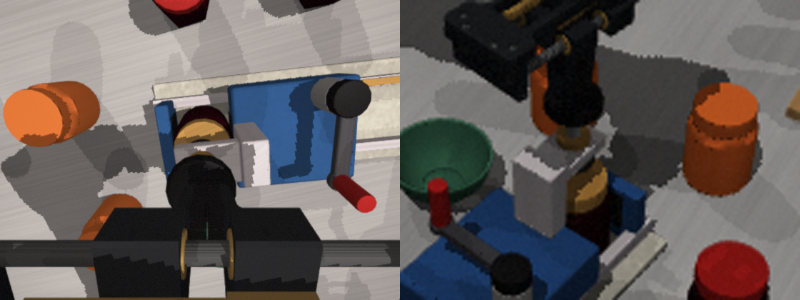

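The fingertips sit over the middle of the plunger head, at wrist crop (200,185) and scene crop (575,95). I'll press slowly.

>>> step_arm --pt "0 0 2 0" --pt "0 0 4 0" --pt "0 0 6 0" --pt "0 0 8 0" --pt "0 0 10 0" --pt "0 0 12 0"

```text
clock: 29.42
eef_pos: [0.554, 0.1382, 0.1474]
orientation: [180.0, -0.0, -15.0]
ft_force: [-1.6, 0.4, 2.8]
gripper_width: 0.0004
finger_force: 1.7
```

>>> step_arm --pt "0 0 2 0" --pt "0 0 4 0" --pt "0 0 6 0" --pt "0 0 8 0"

```text
clock: 29.92
eef_pos: [0.554, 0.1382, 0.1393]
orientation: [180.0, -0.0, -15.0]
ft_force: [-1.5, -0.9, 5.9]
gripper_width: 0.0005
finger_force: 2.7
```

>>> step_arm --pt "0 0 2 0" --pt "0 0 4 0" --pt "0 0 6 0" --pt "0 0 8 0" --pt "0 0 9 0"

```text
clock: 30.55
eef_pos: [0.5541, 0.1382, 0.132]
orientation: [180.0, -0.0, -15.0]
ft_force: [-9.8, -2.8, 25.8]
gripper_width: 0.0005
finger_force: 12.8
```

>>> step_arm --pt "0 0 1 0" --pt "0 0 2 0"

```text
clock: 30.8
eef_pos: [0.5542, 0.1382, 0.1319]
orientation: [180.0, -0.0, -15.0]
ft_force: [-14.2, -5.9, 41.5]
gripper_width: 0.0004
finger_force: 20.9
```

The plunger met the lid sooner than I expected, and the last step pressed harder than I meant. Releasing at once.

>>> step_arm --pt "0 0 -5 0" --pt "0 0 -15 0" --pt "0 0 -40 0" --pt "0 0 -80 0" --pt "0 0 -100 0" --pt "0 0 -100 0"

```text
clock: 31.55
eef_pos: [0.555, 0.1385, 0.2292]
orientation: [-179.9, -0.1, -15.0]
ft_force: [-0.3, -0.5, -0.5]
gripper_width: 0.0005
finger_force: 0.0
```

>>> step_arm --pt "-20 30 0 0" --pt "-50 80 0 0" --pt "-80 130 0 0" --pt "-100 180 0 0" --pt "-120 230 0 0" --pt "-120 280 0 0" --pt "-120 280 0 0" --pt "-120 280 0 0"

```text
clock: 32.55
eef_pos: [0.3653, -0.1005, 0.2275]
orientation: [-180.0, 0.1, -15.0]
ft_force: [0.0, 0.4, -0.0]
gripper_width: 0.0003
finger_force: 0.0
```

```bash
python3 - <<'E'
from h import *
t=snap("top"); c=snap("scene"); o=r.observe(); print(o["clock"],o["eef_pos"],o["ft_force"])
for nm,f,z,bx in (("blk",blk,.19,(200,190,300,240)),("red",red,.168,(260,220,340,290)),("gold",gold,.1,(200,190,300,245)),("fence",blue,.07,(190,190,225,245)),("bys",red,.09,(200,110,340,180))):
    for b in blobs(t,f,bx,20): print("t",nm,b[0].round(1),b[1],ray(t,*b[0],z).round(4))
for nm,f,z,bx in (("blk",blk,.19,(260,140,300,185)),("gold",gold,.1,(240,160,320,220)),("red",red,.168,(200,180,250,240))):
    for b in blobs(c,f,bx,20): print("c",nm,b[0].round(1),b[1],ray(c,*b[0],z).round(4))
E
```

```text
32.65 [ 0.36570196 -0.09995206  0.2277746 ] [ 0.87025376 -0.55355253 -0.36103112]
t blk [290.1 205.9] [283 199  15  15 184] [0.5692 0.0111 0.19  ]
t blk [217.6 215.4] [206 203  25  30 539] [0.5536 0.1409 0.19  ]
t blk [230.5 232.2] [220 229  19   6  53] [0.5235 0.118  0.19  ]
t red [283.3 243.3] [279 240   9   8  56] [0.5027 0.0237 0.168 ]
t gold [221.6 229.4] [214 228  15   4  47] [0.5324 0.1438 0.1   ]
t fence [205.8 217.3] [200 195  15  43 258] [0.5592 0.1795 0.07  ]
t bys [233.5 143. ] [220 130  28  27 618] [0.7098 0.1203 0.09  ]
t bys [307.1 151.8] [293 138  29  28 613] [ 0.6897 -0.0304  0.09  ]
c blk [279.  160.9] [267 151  25  24 412] [0.558  0.1346 0.19  ]
c gold [286.9 194.4] [280 187  13  14  77] [0.575  0.1391 0.1   ]
c red [224.5 194. ] [221 191   8   7  42] [0.5013 0.0248 0.168 ]
```

```bash
python3 -c "
from cell import r
print(r.close_job())"
```

```text
the job is handed in; nothing more can be done
None
```

The jar is trapped between nose and fence, the lever is tight at about 7.4 N, the lid is stamped with the plunger back up, and the job is handed in. The last press reached about 41 N at the wrist, more than I intended, and the final push on the carriage reached about 20 N.

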